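# Close up a shipping case of compact mirrors

### The job

Close up the blue case for dispatch: first push the upright yellow flap all the way down over the compact mirrors, then push the open lid over until it is fully shut on top. Only push with the fingers, do not pinch the flap or the lid, and leave the mirrors and everything else on the bench where they are.

Things in the scene. Friction and masses are not known exactly. Their poses are not given: they have to be found in the camera images.
- case: Blue plastic case, open at the top, screwed to the bench: 240 mm along its x, 200 mm along its y, 70 mm high, walls 6 mm. Origin: centre of its underside on the bench; z up. The flap is hinged along the inside of the -y wall, the lid along the rim of the +y wall, both hinges parallel to the case's x. At every start the case's x points roughly away from the robot (within 0.35 rad). A black foam bed inside has its top 31 mm above the bench; four compacts lie on it.
- flap (a joint): Angle of the yellow flap: 0 = folded flat over the compacts (its stop), about 1.57 = upright, 1.8 = limit leaning out over the -y side. A stiff hinge: it stays where it is left; about 1.5 N at 100 mm from the hinge moves it. Starts at 1.3 to 1.7. Fold it by pushing its plain yellow outer face (the one towards the case's -y) over towards +y and then down.
- flap_hinge (a point): Middle of the flap's hinge line, fixed on the case at (0, -89, 58) mm in the case frame; axes as the case.
- flap_edge (a point): Middle of the flap's free edge, on the yellow outer face, 150 mm from the hinge line. Flap: 210 mm along the hinge, 150 mm out from it, 7 mm thick in all: a 3 mm yellow outer skin and a dark foam inner lining. Fingers pressing on both faces at once count as pinching. Folded flat, its upper (yellow) face is 61 mm above the bench, 9 mm below the case's rim, and clears the compacts.
- lid (a joint): Angle of the lid: 0 = fully shut on the rim (its stop), about 1.57 = upright, 2.0 = limit leaning out over the +y side. A stiff hinge: it stays where it is left; about 3 to 5 N near its free edge moves it. Starts at 1.5 to 1.9. Shut it by pushing its blue outer face (towards the case's +y) over towards -y and then down.
- lid_hinge (a point): Middle of the lid's hinge line, fixed on the case at (0, 100, 70) mm in the case frame; axes as the case.
- lid_edge (a point): Middle of the lid's free edge, on the blue outer face, 200 mm from the hinge line. Lid: flat, 240 mm along the hinge, 200 mm out from it, 8 mm thick: a 5 mm blue outer skin and a dark inner lining. Fingers pressing on both faces at once count as pinching; shut, its top is 78 mm above the bench.
- compact0: One of four round compact mirrors lying loose on the foam in the case: steel rim, pink top, 62 mm across, 16 mm thick. Origin: centre of its underside. Leave it lying.
- compact1: One of four round compact mirrors lying loose on the foam in the case: steel rim, pink top, 62 mm across, 16 mm thick. Origin: centre of its underside. Leave it lying.
- compact2: One of four round compact mirrors lying loose on the foam in the case: steel rim, pink top, 62 mm across, 16 mm thick. Origin: centre of its underside. Leave it lying.
- compact3: One of four round compact mirrors lying loose on the foam in the case: steel rim, pink top, 62 mm across, 16 mm thick. Origin: centre of its underside. Leave it lying.
- cleaner: Pale cleaner bottle with a blue cap, 52 mm across, 130 mm tall, standing loose on the bench. Origin: centre of its underside. Leave it.
- cup: Grey plastic cup, 70 mm across, 85 mm tall, standing loose on the bench. Origin: centre of its underside. Leave it.
- brush: Dusting brush lying loose on the bench beside the case, 150 mm long, 42 mm wide, 20 mm high: wooden handle, steel ferrule, grey bristles. Origin: its middle, on the bench; x from handle to bristles. Leave it.

How it is judged:
On the way, in this order (a step that is already met when the one before it is completed fails the run):
1. the flap is folded flat (within 0.06 rad of its stop) while the lid still stands open (over 1.0 rad) (value of joint flap below 0.06 rad and value of joint lid above 1 rad), for 0.2 s.
2. the lid is shut (within 0.03 rad of its stop) over the folded flap (value of joint lid below 0.03 rad and value of joint flap below 0.06 rad), for 0.2 s.
At the end, for the whole second after the job is handed in: The flap lies flat within 0.06 rad of its stop, the lid is shut over it within 0.03 rad and at rest; each compact in the case is within 20 mm, and the bottle, cup and brush within 30 mm, of where they started (all of step 2 and velocity of joint lid between -0.02 and 0.02 rad/s and distance of each of compact0, compact1, compact2, compact3 from where it was at the start of the episode below 0.02 m and distance of each of cleaner, cup, brush from where it was at the start of the episode below 0.03 m); the robot touches nothing.
It fails at once if the lid is swung in (below 0.9 rad) while the flap still stands (above 0.3 rad) (value of joint lid below 0.9 rad and value of joint flap above 0.3 rad).
It fails at once if the flap is pinched (fingers pressing on both its faces) (contact force between the fingers and flap_c0 above 0.5 N and contact force between the fingers and flap_c1 above 0.5 N).
It fails at once if the lid is pinched (fingers pressing on both its faces) (contact force between the fingers and lid_c0 above 0.5 N and contact force between the fingers and lid_c1 above 0.5 N).
It fails at once if a compact in the case is lifted or shifted by more than 20 mm (distance of any of compact0, compact1, compact2, compact3 from where it was at the start of the episode above 0.02 m).
It fails at once if the bottle, cup or brush is moved by more than 30 mm or knocked over (distance of any of cleaner, cup, brush from where it was at the start of the episode above 0.03 m or angle between any of cleaner, cup's own z axis and vertical above 0.4 rad).
It also fails if it takes over 53 s, if anything falls off the work surface, if the arm or the gripper's body presses on something with over 40 N, if the wrist force passes 120 N, or if a joint passes its speed limit or range.

### The arm

A 7-joint arm with a two-finger parallel gripper is mounted at the origin on the work surface. World frame = base frame: x ahead of the robot, y to its left, z up, the work surface at z = 0. Lengths are in m, angles in rad, forces in N, time in s.
With the tool pointing down it reaches from about 0.425 to 0.825 m from the base axis. Payload 3.6 kg.
Tool frame: the origin (TCP) lies at the very end of the fingers, on their centre line; the grasp point (between the pads) lies 19 mm behind it; z points along the fingers, y is the direction in which the jaws open and shut (so a half turn about z gives the same grasp; the last joint's range is limited). The gripper opens to 85 mm and grips with 20 to 120 N. Pads are 22 mm wide; open, the fingers measure 114 mm over their backs; the gripper's body (76 mm by 85 mm) begins 54 mm behind the grasp point. The pads swing forward as they close: fully open they stand 13 mm farther back than shut.
Start: joints at [1.208, 0.615, -0.013, 1.423, 0.008, 1.103, -0.04], TCP at [0.215, -0.613, 0.231] pointing down, gripper open.
Joint ranges: [-3.12, 3.12], [-0.3, 2.06], [-1.34, 1.32], [0.26, 2.42], [-1.36, 4.5], [0.01, 1.98], [-2.84, 2.84]. Speed limits (rad/s): [2.79, 2.79, 3.14, 3.14, 3.14, 3.14, 3.14].

### API

Orientations are given as a unit quaternion [x, y, z, w].
In Python, from rig import bot gives the robot as it stands. The module is installed in compiled form; this text tells all that it offers.
- The arm moves only by the tool send_rows, never from a script. Its arguments are lists of equal length, an entry for each row: "grip": the closure in counts, from 0 (fully open) to 255 (shut); "delta_pos": the shift along the tool's x, y, z in m, a list of three; "twist": the turn, a rotation vector about the tool's x, y, z in rad, a list of three. In form: {"grip": [grip, ...], "delta_pos": [[x, y, z], ...], "twist": [[ax, ay, az], ...]}. A call has 1 to 20 rows; each row is the pose to reach, as a shift and turn from the pose commanded when the call began, along the tool's axes at that moment; what a row does not reach only later rows make up. A row lasts 1/10 s, in which the tool goes at most 50 mm and 8.59 degrees, less where a joint would pass 70% of its speed; a pose out of reach is approached as far as the arm can. A call with a gripper value outside its range is refused whole. The fingers move at their own pace and stop on an object; the grip force is fixed at half the most. Time passes only in rows, so rows that repeat a pose let the fingers close. It gives the time, the measured TCP pose, the force and the opening at its end, in the units of the state.
- bot.read_state(): the state, without advancing time (a new reading comes with each control period).
- bot.camera(name): name is "scene" or "top" or "wrist"; returns the picture (420x560x3 uint8, blue, green, red); there is no depth.
- bot.camera_model(name): a dict with "fx", "fy", "cx", "cy" (pixels), "dist" ([k1, k2, p1, p2, k3] as OpenCV has them; the pictures are not rectified), "xyz" and "rotation" of the camera in the world. Camera axes: x right, y up, looking along -z (the intrinsics and any distortion apply to the point x, -y, -z); pixel columns grow to the right and rows downward; lengths in m; the calibration is good to about 2 mm. A picture is of the moment at which its call begins: read the wrist's pose just before it. camera_model takes no time and is no camera call; for the wrist camera it gives the pose at the moment of the call.
- bot.sign_off(): hands the job in, once; it reports no verdict.
The state is a dict: "time_s": time; "joint_positions": joint angles; "qvel": joint speeds; "joint_torque": joint torques, N m; "position": TCP position; "ee_rot": TCP orientation; "force": force on the tool from outside, world axes, zero at the start; "ft_torque": the same for the moment, N m; "gripper_width": finger opening in m.
Only numpy, scipy, OpenCV 4.12 (cv2) and the standard library are available. Lean on these libraries where they do the work, as an engineer would, in place of code of your own. Each camera call takes 0.05 s, during which the arm holds its last target. There are 200 camera calls.

## Working session

There is one attempt and no reset: what is moved stays moved. The work goes in short steps, Python scripts to look and compute and a tool call to move; the robot and the scene stay as the last step left them, time stands still between calls to the robot, and variables do not carry over. Pictures are saved under pics/ and viewed, about 8 in all and at most 12, crops included, and the job is handed in when it is done.

Besides the shell and the picture viewer there is one more tool, called after "Emit:" as name(argument=value, ...) on one line, values as JSON. send_rows: Moves the arm, as the interface text tells. Its arguments: {"type":"object","properties":{"grip":{"type":"array"},"delta_pos":{"type":"array"},"twist":{"type":"array"}},"required":["grip","delta_pos","twist"]}

```bash
mkdir -p pics; ls; python3 - <<'E'
from rig import bot
import cv2
s=bot.read_state();print(s)
a=bot.camera("scene");b=bot.camera("top")
cv2.imwrite("pics/s.png",a);cv2.imwrite("pics/t.png",b)
for n in("scene","top"):print(bot.camera_model(n))
E
```

```text
pics
{'time_s': 0.0, 'joint_positions': array([ 1.20747695,  0.61593454, -0.01259178,  1.42493919,  0.0080992 ,
        1.10338695, -0.04037497]), 'qvel': array([-0.00111322,  0.00039454, -0.00082751, -0.00166193, -0.00044525,
        0.00122941, -0.00038422]), 'joint_torque': array([-4.29923421e-05, -4.69219780e+01,  2.58965828e-01, -1.71033829e+01,
        9.93969210e-03,  9.73959512e-03, -7.03051953e-06]), 'position': array([ 0.21455463, -0.61274251,  0.23011492]), 'ee_rot': array([ 9.85845745e-01,  1.67649798e-01, -2.45090354e-04, -1.28572132e-03]), 'force': array([-0.45659132, -0.22738709,  0.65030393]), 'ft_torque': array([-0.02262239, -0.00670174,  0.01086111]), 'gripper_width': 0.08537127011934799}
{'fx': 398.37165082746475, 'fy': 398.37165082746475, 'cx': 286.35241792136947, 'cy': 202.3230507883652, 'dist': array([-0.09799803,  0.        ,  0.        ,  0.        ,  0.        ]), 'xyz': array([ 1.06803999, -0.02765099,  0.77186697]), 'rotation': array([0.24379018, 0.22402573, 0.65138587, 0.68269706])}
{'fx': 512.2001515403708, 'fy': 512.2001515403708, 'cx': 284.9054770103733, 'cy': 211.34025920150745, 'dist': array([-0.05020614,  0.        ,  0.        ,  0.        ,  0.        ]), 'xyz': array([0.38343415, 0.01106955, 1.47737739]), 'rotation': array([ 0.02603875, -0.03569669, -0.70124029,  0.71155449])}
```

View pics/s.png

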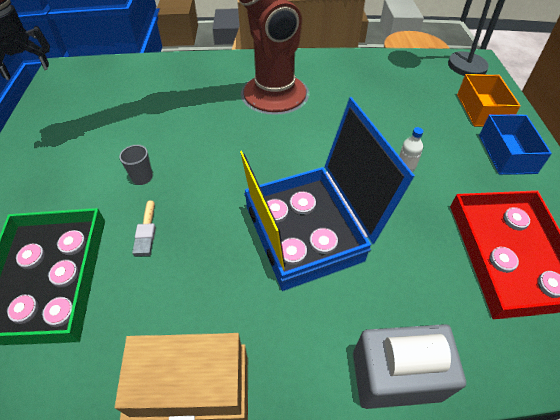

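View pics/t.png

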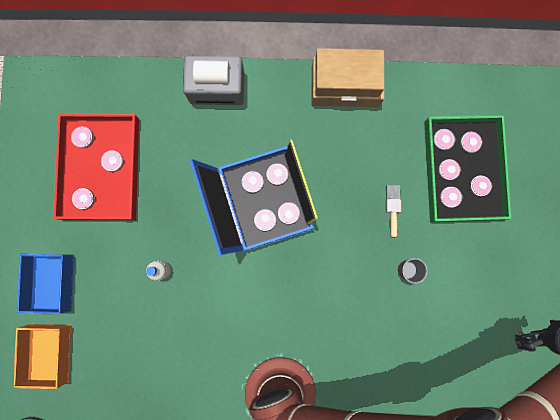

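The scene view shows the case at about (305,230), with the yellow flap to its left and the open lid to its right. In the top view the case is at about (268,197), the flap at x≈305, the lid at x≈215, the bottle at (155,270), the cup at (412,270) and the brush at (393,210). I'll zoom in on the case for corner pixels.

```bash
python3 - <<'E'
import cv2
b=cv2.imread("pics/t.png")[130:265,180:330]; a=cv2.imread("pics/s.png")[90:295,235:420]
cv2.imwrite("pics/tc.png",cv2.resize(b,None,fx=4,fy=4,interpolation=cv2.INTER_CUBIC))
cv2.imwrite("pics/sc.png",cv2.resize(a,None,fx=2.9,fy=2.9,interpolation=cv2.INTER_CUBIC))
E
cat > h.py <<'E'
import numpy as np, cv2
from rig import bot
from scipy.spatial.transform import Rotation as R
F=np.diag([1.,-1,-1])
def ray(n,px):
    m=bot.camera_model(n);K=np.array([[m['fx'],0,m['cx']],[0,m['fy'],m['cy']],[0,0,1]])
    u=cv2.undistortPoints(np.array(px,float).reshape(-1,1,2),K,m['dist']).reshape(-1,2)
    return m['xyz'],R.from_quat(m['rotation']).apply(np.c_[u,np.ones(len(u))]@F)
def onz(n,px,z):
    o,d=ray(n,px);return o+d*((z-o[2])/d[:,2])[:,None]
def two(p,q):
    o1,d1=ray('top',[p]);o2,d2=ray('scene',[q])
    t=np.linalg.lstsq(np.c_[d1[0],-d2[0]],o2-o1,rcond=None)[0]
    x=o1+t[0]*d1[0];y=o2+t[1]*d2[0];return (x+y)/2,np.linalg.norm(x-y)
E
```

```text
(no output)
```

View pics/tc.png

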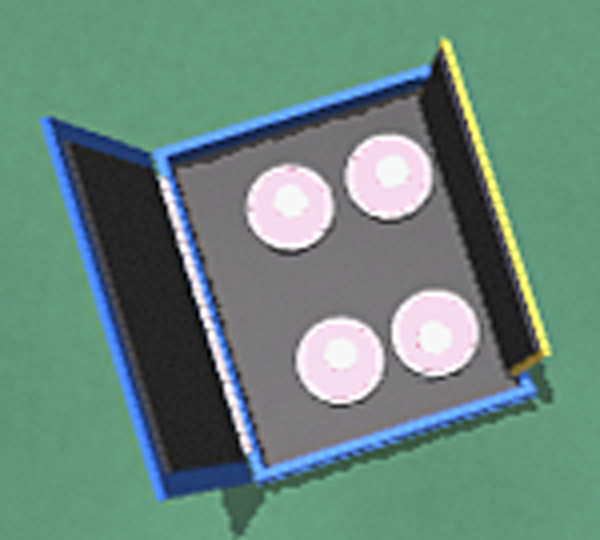

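View pics/sc.png

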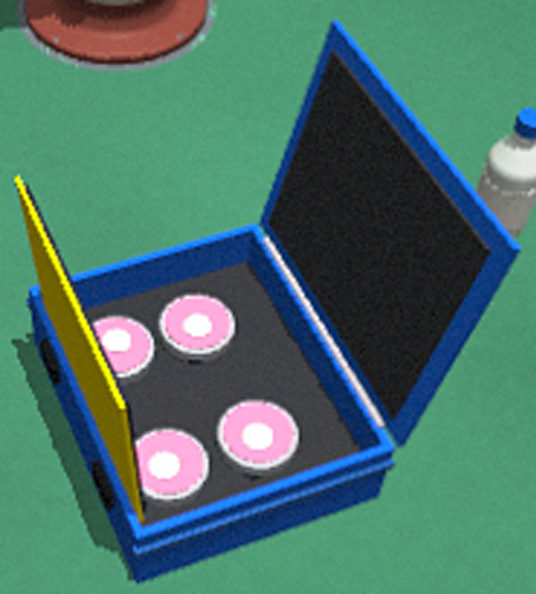

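Both crops show clean corners. In the 4x top crop, the case rim corners are at (260,482), (535,392) and (155,155). The flap free edge runs (445,40)–(547,355) and the lid free edge (45,120)–(162,500).

```bash
python3 - <<'E'
from h import *
np.set_printoptions(precision=4,suppress=True)
T=lambda p:((p[0]+.5)/4-.5+180,(p[1]+.5)/4-.5+130)
S=lambda p:((p[0]+.5)/2.9-.5+235,(p[1]+.5)/2.9-.5+90)
c=onz('top',[T((260,482)),T((535,392)),T((155,155))],.07)
print(c, np.linalg.norm(c[1]-c[0]),np.linalg.norm(c[2]-c[0]))
sc=onz('scene',[S((258,227)),S((30,293)),S((138,535))],.07);print('scene rim nl,nr,fr',sc)
ctr=(c[1]+c[2])/2
ex=c[2]-c[0];ey=c[0]-c[1];yaw=np.arctan2(ex[1],ex[0]);yaw2=np.arctan2(-ey[0],ey[1]);print('ctr',ctr,yaw,yaw2)
y=(yaw+yaw2)/2
def tocase(p):
    d=p-[ctr[0],ctr[1],0];return np.array([np.cos(y)*d[0]+np.sin(y)*d[1],-np.sin(y)*d[0]+np.cos(y)*d[1],d[2]])
for n,p,q in[('flap far',(445,40),(128,408)),('flap near',(547,355),(17,178)),('lid far',(45,120),(517,245)),('lid near',(162,500),(335,22))]:
    w,e=two(T(p),S(q));k=tocase(w);print(n,w,e,k)
    h=np.array([-.089,.058] if 'flap' in n else [.1,.07]);d=k[1:]-h
    print('  r',np.hypot(*d),'ang',np.arctan2(d[1],d[0] if 'flap' in n else -d[0]))
print('cleaner',onz('top',[(153,271)],.13),onz('scene',[(417,132)],.13),'cup',onz('top',[(412,268)],.085),'brush',onz('top',[(393,190),(393,234)],.02))
for l in [onz('top',[(393,186),(393,236)],.01)]:print([tocase(p) for p in l])
E
```

```text
[[ 0.3985  0.1015  0.07  ]
 [ 0.463  -0.0863  0.07  ]
 [ 0.6238  0.1791  0.07  ]] 0.19861422864919023 0.23823933447802487
scene rim nl,nr,fr [[ 0.4044  0.1053  0.07  ]
 [ 0.4693 -0.0844  0.07  ]
 [ 0.6889 -0.0082  0.07  ]]
ctr [0.5434 0.0464 0.07  ] 0.3317595336757943 0.3306831321019976
flap far [ 0.6771 -0.0161  0.2057] 0.004024226847132511 [ 0.1061 -0.1025  0.2057]
  r 0.14833914982336865 ang 1.6622608891925066
flap near [ 0.4785 -0.0842  0.2055] 7.13789345981931e-05 [-0.1038 -0.1024  0.2055]
  r 0.14806171914900806 ang 1.6614326031453475
lid far [0.6106 0.2228 0.2666] 0.0015118759366901686 [0.121  0.1449 0.2666]
  r 0.20163125373796514 ang 1.7954882658123217
lid near [0.3851 0.1472 0.2635] 0.0009748893791668395 [-0.1169  0.1468  0.2635]
  r 0.19911472020222598 ang 1.807907702193393
cleaner [[0.3397 0.3362 0.13  ]] [[0.3478 0.3381 0.13  ]] cup [[ 0.3559 -0.3553  0.085 ]] brush [[ 0.5777 -0.3187  0.02  ]
 [ 0.4508 -0.3181  0.02  ]]
[array([-0.0747, -0.3628,  0.01  ]), array([-0.2118, -0.315 ,  0.01  ])]
```

Every check is consistent: the rim measures 199 × 238 mm, the flap radius 148 mm and the lid radius 200 mm. Case centre is ≈ (0.546, 0.047) and yaw 0.331, so the tool's x axis already lies along the case x. The flap stands at 1.66 rad and the lid at 1.80 rad. I'll move to the outer side of the flap with the gripper shut.

Emit:
send_rows(grip=[255,255,255,255,255,255,255,255,255,255,255,255,255,255,255,255], delta_pos=[[0.04,-0.026,0],[0.08,-0.052,0],[0.12,-0.078,0],[0.16,-0.104,0],[0.2,-0.13,0],[0.24,-0.156,0],[0.28,-0.182,0],[0.32,-0.208,0],[0.36,-0.234,0],[0.4,-0.26,0],[0.44,-0.286,0],[0.48,-0.312,0],[0.52,-0.338,0],[0.53,-0.344,0],[0.53,-0.344,0.03],[0.53,-0.344,0.06]], twist=[[0,0,0],[0,0,0],[0,0,0],[0,0,0],[0,0,0],[0,0,0],[0,0,0],[0,0,0],[0,0,0],[0,0,0],[0,0,0],[0,0,0],[0,0,0],[0,0,0],[0,0,0],[0,0,0]])

```text
time_s: 1.7
position: [0.602, -0.1133, 0.171]
ee_rot: [0.986, 0.168, 0.001, 0.0]
force: [-0.8, 0.5, -0.0]
gripper_width: 0.0002
```

```bash
cat >> h.py <<'E'
C=np.array([.546,.047,0]);Y=.331
def st():
    s=bot.read_state();c=R.from_euler('z',-Y).apply(s['position']-C)
    print('t',s['time_s'],'case',c.round(4),'F',s['force'].round(1),'w',s['gripper_width'],'rot',(R.from_euler('z',-Y)*R.from_quat(s['ee_rot'])).as_rotvec().round(3));return s
E
python3 - <<'E'
from h import *
st()
cv2.imwrite("pics/a.png",np.hstack([bot.camera("scene")[60:300,150:450],bot.camera("top")[100:340,150:450]]))
E
```

```text
t 1.7 case [ 0.0008 -0.1698  0.171 ] F [-0.8  0.5 -0. ] w 0.0002057762066816776 rot [3.14e+00 1.10e-02 2.00e-03]
```

View pics/a.png

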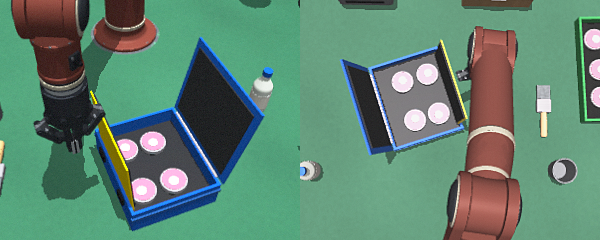

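The scene half shows the shut fingers on the flap's outer side, with the knuckles flaring along the push direction. I'll turn the tool by −90° so the wide side runs along the hinge, backing off 30 mm while turning.

Emit:
send_rows(grip=[255,255,255,255,255,255,255,255,255,255,255,255], delta_pos=[[0,0.03,0],[0,0.03,0],[0,0.03,0],[0,0.03,0],[0,0.03,0],[0,0.03,0],[0,0.03,0],[0,0.03,0],[0,0.03,0],[0,0.03,0],[0,0.03,0],[0,0.03,0]], twist=[[0,0,-0.14],[0,0,-0.28],[0,0,-0.42],[0,0,-0.56],[0,0,-0.7],[0,0,-0.84],[0,0,-0.98],[0,0,-1.12],[0,0,-1.26],[0,0,-1.4],[0,0,-1.54],[0,0,-1.57]])

```text
time_s: 3.0
position: [0.6115, -0.1432, 0.1725]
ee_rot: [0.579, 0.815, 0.0, 0.001]
force: [0.4, 0.1, 0.4]
gripper_width: -0.0
```

```bash
python3 - <<'E'
from h import *
s=st();print(s['joint_positions'].round(2), (R.from_euler('z',-Y)*R.from_quat(s['ee_rot'])).as_matrix().round(3))
r=.11
hw=.009
p0=R.from_euler('z',-Y).apply(s['position']-C)
for th in np.arange(1.6,-.01,-.1):
    rr=.085+.025*th/1.6
    y=-.089+rr*np.cos(th)-.003*np.sin(th)-hw*min(1,np.sin(th)*1.5); z=.058+rr*np.sin(th)+.003*np.cos(th)
    print(round(th,2),round(y-p0[1],3),round(p0[2]-z,3))
E
```

```text
t 3.0 case [ 1.000e-04 -2.012e-01  1.725e-01] F [0.4 0.1 0.4] w -3.131678029235184e-05 rot [ 2.215  2.225 -0.   ]
[ 0.48  0.68 -0.5   1.56  0.37  1.    0.21] [[-0.005  1.     0.001]
 [ 1.     0.005 -0.001]
 [-0.001  0.001 -1.   ]]
1.6 0.097 0.005
1.5 0.108 0.006
1.4 0.118 0.009
1.3 0.128 0.012
1.2 0.138 0.017
1.1 0.147 0.022
1.0 0.155 0.028
0.9 0.162 0.035
0.8 0.169 0.042
0.7 0.175 0.05
0.6 0.181 0.059
0.5 0.186 0.067
0.4 0.19 0.076
0.3 0.193 0.085
0.2 0.195 0.094
0.1 0.197 0.103
-0.0 0.197 0.112
```

Emit:
send_rows(grip=[255,255,255,255,255,255,255,255,255,255,255,255,255,255,255,255,255,255,255,255], delta_pos=[[0.03,0,0],[0.06,0,0.002],[0.08,0,0.005],[0.097,0,0.005],[0.108,0,0.006],[0.118,0,0.009],[0.128,0,0.012],[0.138,0,0.017],[0.147,0,0.022],[0.155,0,0.028],[0.162,0,0.035],[0.169,0,0.042],[0.175,0,0.05],[0.181,0,0.059],[0.186,0,0.067],[0.19,0,0.076],[0.193,0,0.085],[0.195,0,0.094],[0.197,0,0.1],[0.197,0,0.1]], twist=[[0,0,0],[0,0,0],[0,0,0],[0,0,0],[0,0,0],[0,0,0],[0,0,0],[0,0,0],[0,0,0],[0,0,0],[0,0,0],[0,0,0],[0,0,0],[0,0,0],[0,0,0],[0,0,0],[0,0,0],[0,0,0],[0,0,0],[0,0,0]])

```text
time_s: 5.0
position: [0.5454, 0.0438, 0.0701]
ee_rot: [0.579, 0.815, -0.001, -0.001]
force: [-0.5, 0.4, -0.5]
gripper_width: -0.0005
```

```bash
python3 - <<'E'
from h import *
st()
cv2.imwrite("pics/b.png",np.hstack([bot.camera("scene")[60:300,150:450],bot.camera("top")[100:340,150:450]]))
E
```

```text
t 5.0 case [-0.0016 -0.0029  0.0701] F [-0.5  0.4 -0.5] w -0.0005310063521871801 rot [-2.214 -2.226  0.003]
```

View pics/b.png

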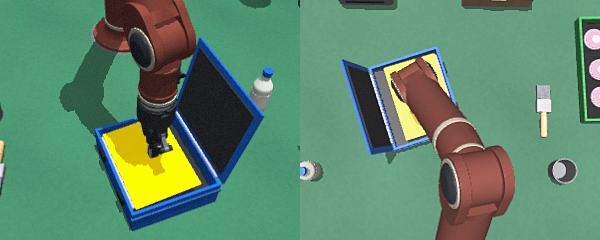

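The flap is over and nearly flat, and the lid is still open and clear of the arm. I'll press down to the stop.

Emit:
send_rows(grip=[255,255,255,255,255], delta_pos=[[0,0,0.003],[0,0,0.006],[0,0,0.009],[0,0,0.011],[0,0,0.011]], twist=[[0,0,0],[0,0,0],[0,0,0],[0,0,0],[0,0,0]])

```text
time_s: 5.6
position: [0.5464, 0.0444, 0.0611]
ee_rot: [0.579, 0.815, 0.0, 0.0]
force: [-1.0, 0.9, 5.9]
gripper_width: 0.0003
```

Emit:
send_rows(grip=[255,255,255,255], delta_pos=[[0,0,0.002],[0,0,0.003],[0,0,0.003],[0,0,0.003]], twist=[[0,0,0],[0,0,0],[0,0,0],[0,0,0]])

```text
time_s: 6.0
position: [0.5465, 0.0444, 0.0607]
ee_rot: [0.579, 0.815, -0.0, 0.001]
force: [-7.6, -1.1, 24.1]
gripper_width: 0.0004
```

At the stop: z stays at 60.7 mm (expected 61) while the force rises to 24 N. Next I'll lift, cross above the lid and come down on its outer side.

Emit:
send_rows(grip=[255,255,255,255,255,255,255,255,255,255,255,255,255,255,255,255], delta_pos=[[0,0,-0.03],[0,0,-0.075],[0,0,-0.12],[0,0,-0.165],[0,0,-0.21],[0,0,-0.25],[0,0,-0.27],[0.04,0,-0.27],[0.085,0,-0.27],[0.13,0,-0.27],[0.175,0,-0.27],[0.215,0,-0.27],[0.215,0,-0.27],[0.215,0,-0.24],[0.215,0,-0.2],[0.215,0,-0.17]], twist=[[0,0,0],[0,0,0],[0,0,0],[0,0,0],[0,0,0],[0,0,0],[0,0,0],[0,0,0],[0,0,0],[0,0,0],[0,0,0],[0,0,0],[0,0,0],[0,0,0],[0,0,0],[0,0,0]])

```text
time_s: 7.6
position: [0.4752, 0.2453, 0.2252]
ee_rot: [0.579, 0.815, -0.001, 0.0]
force: [-0.4, -0.4, -0.4]
gripper_width: 0.0003
```

```bash
python3 - <<'E'
from h import *
s=st()
cv2.imwrite("pics/c.png",np.hstack([bot.camera("scene")[60:300,150:450],bot.camera("top")[100:340,150:450]]))
p0=R.from_euler('z',-Y).apply(s['position']-C);hw=.009
for th in np.arange(1.8,-.01,-.1):
    r=.155 if th>1.5 else .125+.03*th/1.5
    y=.1-r*np.cos(th)+.008*np.sin(th)+hw*min(1,np.sin(th)*1.5); z=.07+r*np.sin(th)+.008*np.cos(th)
    if th>1.57: y=.1-.2*np.cos(th)+hw;z=.225
    print(round(th,2),round(y-p0[1],3),round(p0[2]-z,3))
E
```

```text
t 7.6 case [-0.0025  0.2105  0.2252] F [-0.4 -0.4 -0.4] w 0.0002666934900522089 rot [-2.217 -2.226  0.004]
1.8 -0.056 0.0
1.7 -0.076 0.0
1.6 -0.096 0.0
1.5 -0.104 0.0
1.4 -0.12 0.003
1.3 -0.134 0.008
1.2 -0.148 0.013
1.1 -0.161 0.021
1.0 -0.173 0.029
0.9 -0.184 0.038
0.8 -0.194 0.048
0.7 -0.203 0.06
0.6 -0.211 0.071
0.5 -0.219 0.083
0.4 -0.225 0.096
0.3 -0.229 0.109
0.2 -0.233 0.122
0.1 -0.235 0.135
-0.0 -0.236 0.147
```

View pics/c.png

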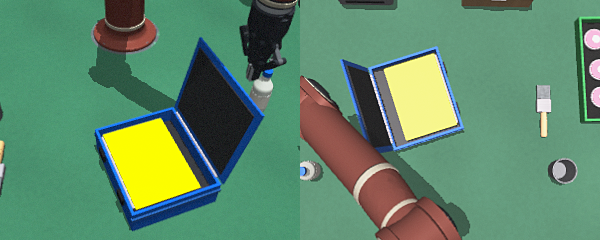

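The flap lies flat, the lid still stands open, and the fingers are outside it. Now I'll push the lid over.

Emit:
send_rows(grip=[255,255,255,255,255,255,255,255,255,255,255,255,255,255,255,255,255,255,255,255], delta_pos=[[-0.03,0,0],[-0.05,0,0],[-0.065,0,0],[-0.08,0,0],[-0.095,0,0],[-0.107,0,0],[-0.12,0,0.003],[-0.134,0,0.008],[-0.148,0,0.013],[-0.161,0,0.021],[-0.173,0,0.029],[-0.184,0,0.038],[-0.194,0,0.048],[-0.203,0,0.06],[-0.211,0,0.071],[-0.219,0,0.083],[-0.225,0,0.096],[-0.229,0,0.109],[-0.233,0,0.122],[-0.235,0,0.135]], twist=[[0,0,0],[0,0,0],[0,0,0],[0,0,0],[0,0,0],[0,0,0],[0,0,0],[0,0,0],[0,0,0],[0,0,0],[0,0,0],[0,0,0],[0,0,0],[0,0,0],[0,0,0],[0,0,0],[0,0,0],[0,0,0],[0,0,0],[0,0,0]])

```text
time_s: 9.7
position: [0.553, 0.0244, 0.0911]
ee_rot: [0.579, 0.815, -0.0, 0.0]
force: [0.4, -1.7, 2.5]
gripper_width: -0.0001
```

Emit:
send_rows(grip=[255,255,255,255,255], delta_pos=[[0,0,0.004],[0,0,0.008],[0,0,0.011],[0,0,0.013],[0,0,0.013]], twist=[[0,0,0],[0,0,0],[0,0,0],[0,0,0],[0,0,0]])

```text
time_s: 10.2
position: [0.5527, 0.0258, 0.0792]
ee_rot: [0.579, 0.816, 0.0, -0.0]
force: [0.3, 0.7, 0.1]
gripper_width: 0.0003
```

Emit:
send_rows(grip=[255,255,255,255,255], delta_pos=[[0,0,0.002],[0,0,0.003],[0,0,0.004],[0,0,0.005],[0,0,0.005]], twist=[[0,0,0],[0,0,0],[0,0,0],[0,0,0],[0,0,0]])

```text
time_s: 10.7
position: [0.553, 0.026, 0.0779]
ee_rot: [0.579, 0.816, 0.0, 0.001]
force: [-6.1, -1.4, 22.4]
gripper_width: -0.0001
```

The lid is at its stop: 77.9 mm (expected 78) at 22 N. I'll lift clear and check.

Emit:
send_rows(grip=[255,255,255,255,255,255,255], delta_pos=[[0,0,-0.03],[0,0,-0.07],[0,0,-0.11],[0,0,-0.15],[-0.04,0,-0.18],[-0.08,0,-0.18],[-0.12,0,-0.18]], twist=[[0,0,0],[0,0,0],[0,0,0],[0,0,0],[0,0,0],[0,0,0],[0,0,0]])

```text
time_s: 11.4
position: [0.5935, -0.0884, 0.256]
ee_rot: [0.578, 0.816, 0.001, 0.001]
force: [0.5, -1.2, -0.7]
gripper_width: -0.0001
```

```bash
python3 - <<'E'
from h import *
st()
cv2.imwrite("pics/d.png",np.hstack([bot.camera("scene")[60:300,110:450],bot.camera("top")[100:340,110:450]]))
E
```

```text
t 11.4 case [ 0.001  -0.1435  0.256 ] F [ 0.5 -1.2 -0.7] w -0.00011586221463503846 rot [2.212 2.227 0.003]
```

View pics/d.png

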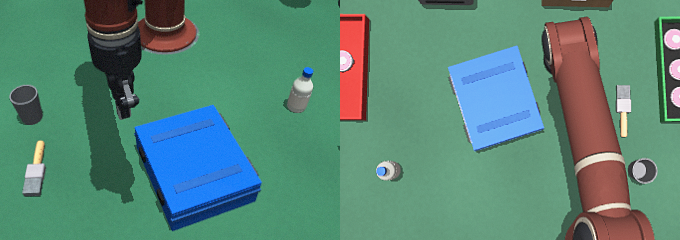

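The lid is shut flat on the rim, the bottle, cup and brush look unmoved, and the arm is clear. I'll hand in.

```bash
python3 -c "
from rig import bot
print(bot.sign_off())"
```

```text
the job is handed in; nothing more can be done
None
```

I closed up the case and handed the job in at about 11.5 s of the 53 s allowed. With the gripper shut, I pushed the flap down to its stop from its outer face, then pushed the lid over from outside and shut it.

- **Flap:** with the fingers pressing at about 24 N, the tip stopped at 60.7 mm (expected 61). A picture taken after I lifted off showed it flat with the lid still open.
- **Lid:** pressing at about 22 N, the tip stopped at 77.9 mm (expected 78). The final picture shows it shut on the rim.
- **Everything else:** the arm was clear of the case in the last picture. The bottle, cup and brush look unmoved there, but I judged that by eye and did not measure them again.

The compacts are hidden under the flap and lid, so I could not check them at the end. The flap folds clear of them, and I saw no sign of contact. No check failed or disagreed.

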